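# Mesh the agitator on the washer's drive spline and switch the washer on

### The arm

A 6-joint arm with a two-finger parallel gripper is mounted at the origin on a cart in front of the work surface, level with it; the furniture and walls round the work are solid. World frame = base frame: x ahead of the robot, y to its left, z up, the work surface at z = 0. Lengths are in m, angles in rad, forces in N, time in s.
With the tool pointing down it reaches from about 0.3 to 0.875 m from the base axis. Payload 6.4 kg.
Tool frame: the origin (TCP) lies at the very end of the fingers, on their centre line; the grasp point (between the pads) lies 19 mm behind it (hold_point_z is the distance from the TCP to the grasp point, in m); z points along the fingers, y is the direction in which the jaws open and shut (so a half turn about z gives the same grasp; the last joint's range is limited). The gripper opens to 85 mm and grips with 20 to 120 N. Pads are 22 mm wide; open, the fingers measure 114 mm over their backs; the gripper's body (76 mm by 85 mm) begins 54 mm behind the grasp point. The pads swing forward as they close: fully open they stand 13 mm farther back than shut.
Start: joints at [0.982, 0.181, 1.607, -0, 1.354, -0.206], TCP at [0.215, 0.533, 0.231] pointing down, gripper open.
Joint ranges: [-2.99, 2.99], [-0.89, 2.07], [0.3, 2.58], [-1.14, 4.28], [0, 2.63], [-3.12, 3.12]. Speed limits (rad/s): [2.57, 2.57, 3.01, 3.14, 3.14, 3.14].

### API

Orientations are given as a unit quaternion [w, x, y, z].
In Python, from plant import * gives the robot as it stands.
- The arm moves only by the shell command python3 -m creep 'ROWS' [OPENING] [FORCE]. ROWS is text: rows parted by semicolons, each of 4 numbers parted by spaces: the shift along the tool's x, y, z in cm, then the turn about the tool's z in rad. In form: x y z spin; .... A call has 1 to 5 rows; each row is the pose to reach, as a shift and turn from the pose measured when the call began, along the tool's axes at that moment; what a row does not reach only later rows make up. A row lasts 1/12 s, in which the tool goes at most 41.7 mm and 7.16 degrees, less where a joint would pass 70% of its speed; a pose out of reach is approached as far as the arm can. A call with a gripper value outside its range is refused whole. OPENING is the opening, from 0 (shut) to 1 (fully open), set as the call begins (- or left out, the last holds). The fingers move at their own pace and stop on an object; FORCE is the grip in N (left out, the last holds). Time passes only in rows, so rows that repeat a pose let the fingers close. It gives the time, the measured TCP pose, the force and the opening at its end, in the units of the state.
- get_obs(): the state, without advancing time (a new reading comes with each control period).
- get_image(name): name is "scene" or "top" or "wrist"; returns a dict with "frame" (480x640x3 uint8, blue, green, red), "fovy" (degrees; the focal length in pixels is half the picture's height over the tangent of half this angle, whatever the lens; pixels are square), "cx", "cy" (the principal point, pixels), "R" (3x3) and "t" (3): a world point X has camera coordinates R X + t. Camera axes: x right, y down, z forward; pixel columns grow to the right and rows downward; lengths in m; the calibration is good to about 2 mm. A picture is of the moment at which its call begins. There is no depth.
- sign_off(): hands the job in, once; it reports no verdict.
The state is a dict: "time_s": time; "joint_pos": joint angles; "joint_vel": joint speeds; "joint_torque": joint torques, N m; "tool_pos": TCP position; "tcp_rot": TCP orientation; "ft_force": force on the tool from outside, world axes, zero at the start; "torque": the same for the moment, N m; "gripper_width": finger opening in m.
Only numpy, scipy, OpenCV 4.12 (cv2) and the standard library are available. Lean on these libraries where they do the work, as an engineer would, in place of code of your own. Each camera call takes 0.05 s, during which the arm holds its last target.

### The job

The little countertop washer's agitator has been taken out for cleaning: pick it up by its bar grip, set it over the drive spline in the tub, turn it until the teeth mesh, and push it fully home, down on the drive's flange. Only when it is home, slide the lock tab on the control pod all the way back to uncover the power button, then press the button right down and let go. Leave the other things on the worktop where they are.

Things in the scene. Friction and masses are not known exactly. Their poses are not given: they have to be found in the camera images.
- agitator: Loose grey plastic agitator (0.13-0.25 kg) standing on the worktop: disc 124 mm across, 8 thick; column 51 mm across; three fins up to 26 mm high; on top a bar grip 52 mm long (x), 20 wide (y), from 38 to 78 mm above the underside. Origin: centre of the underside, z up. Its underside has a socket 27 mm deep with six slots, one along its x axis and every 60 degrees; any of the six positions meshes.
- grip_top (a point): Centre of the top of the agitator's bar grip, on its axis 78 mm above its underside; axes as the agitator's. The socket below has six inward teeth 5 mm wide, 24.4 mm across their tips; to mesh, the agitator must be within about 1.5 mm of the drive's axis and 4 degrees of a meshing position.
- washer: White washer fixed on the worktop. Origin: under the middle of its 184 x 276 mm base; x points to its back (away from the robot), y to its left. Open round tub, axis at y = +45 mm, about 162 mm across inside at its floor, rim 182 mm across, 62 mm above the worktop. Control pod: box 152 (x) x 68 (y) mm centred at y = -95 mm, top 64 mm above the worktop, with lock tab and button on top.
- drive_seat (a point): Centre of the top of the drive's flange (52 mm across) in the tub, 26 mm above the worktop; turns with the drive. A steel spline rises 24 mm from it: core 22 mm, six outward teeth 6 mm wide, 33 mm across the tips, one along this point's x axis and every 60 degrees. Agitator fully home: its origin is at this point. Unmeshed, it stands on the teeth, 24 mm higher.
- drive (a joint): Angle of the drive about its upright axis relative to the washer (rad, counterclockwise from above positive); stiff (0.3 N m), so it does not follow an agitator that only rests on it. A meshed agitator goes down freely to about 13 mm above home; there sprung balls between the teeth grip it: push it on with 5 to 15 N, and it stays.
- lock_ridge (a point): Top centre of the upright ridge on the grey lock tab, 101 mm above the worktop. The tab is a bridge-shaped shutter 40 (washer's x) by 46 mm (y) over the power button, its plate's top 82 mm above the worktop; the ridge is 10 mm thick along x, 34 long along y, 19 high above the plate: push it or pinch it across x.
- lock_tab (a joint): Slide of the lock tab (m): 0 = fully over the button, 0.055 = fully back, away along the washer's +x. It needs about 1.5 N and stays where it is left.
- button_top (a point): Centre of the top of the black round power button, 26 mm across, 76 mm above the worktop (12 mm above the pod). It lies under the lock tab's plate when the tab is at 0; with the tab fully back the plate's nearest edge is 35 mm from the button's centre.
- power_button (a joint): Travel of the power button (m): 0 = up, 0.006 = fully down; springs back. Fully down takes 5 N.
- peg_a: Wooden clothes peg, 15x72x12 mm, a bystander lying between washer and agitator; origin under its middle.
- spool_white: White thread spool, 29 mm across, 45 mm high, a bystander behind; origin under its middle.
- marker: Marker pen 135 mm long, a bystander lying at the front; origin under its middle.

How it is judged:
On the way, in this order (a step that is already met when the one before it is completed fails the run):
1. the agitator is meshed and pushed fully home on the drive while the lock tab still covers the button (horizontal distance between agitator and drive_seat below 0.004 m and z of agitator in the frame of drive_seat between -0.004 and 0.003 m and angle between agitator's own z axis and vertical below 0.06 rad and value of joint lock_tab below 0.03 m), for 0.2 s.
2. the lock tab is slid back (horizontal distance between agitator and drive_seat below 0.004 m and z of agitator in the frame of drive_seat between -0.004 and 0.003 m and angle between agitator's own z axis and vertical below 0.06 rad and value of joint lock_tab above 0.045 m), for 0.2 s.
3. the power button is pressed right down (value of joint lock_tab above 0.045 m and value of joint power_button above 0.0045 m), for 0.05 s.
At the end, for the whole second after the job is handed in: Agitator at rest, released and fully home on the drive (within 4 mm sideways and 3 mm in height of the seat, upright within 0.06 rad); lock tab back by over 45 of its 55 mm; power button was pressed (over 4.5 of 6 mm) and is up again (under 1.5 mm) (all of step 2 and value of joint power_button below 0.0015 m and linear speed of agitator below 0.02 m/s); the robot touches nothing.
It fails at once if the clothes peg is moved more than 40 mm (distance of peg_a from where it was at the start of the episode above 0.04 m).
It fails at once if the thread spool is moved more than 40 mm (distance of spool_white from where it was at the start of the episode above 0.04 m).
It fails at once if the marker is moved more than 40 mm (distance of marker from where it was at the start of the episode above 0.04 m).
It also fails if it takes over 54 s, if anything falls off the work surface, if the arm or the gripper's body presses on something with over 40 N, if the wrist force passes 120 N, or if a joint passes its speed limit or range.

## Working session

There is one attempt and no reset: what is moved stays moved. The work goes in short steps, Python scripts to look and compute and a shell command to move; the robot and the scene stay as the last step left them, time stands still between calls to the robot, and variables do not carry over. Pictures are saved under pics/ and viewed, and the job is handed in when it is done.

```bash
mkdir -p pics; ls; python3 - <<'E'
from plant import *
import cv2
o=get_obs();print(o)
for n in("scene","top","wrist"):
    d=get_image(n);cv2.imwrite(f"pics/{n}0.png",d["frame"]);print(n,d["fovy"],d["cx"],d["cy"],d["R"],d["t"],d.keys())
E
```

```text
pics
{'time_s': 0.0, 'joint_pos': array([ 9.81689115e-01,  1.81551413e-01,  1.60798386e+00, -4.14747947e-05,
        1.35384047e+00, -2.06313993e-01]), 'joint_vel': array([ 0.00027189,  0.00091278, -0.00086202,  0.00144357, -0.0017295 ,
        0.00200832]), 'joint_torque': array([-3.04923078e-04, -4.44882166e+01, -3.51333725e+01, -4.06733052e-04,
        9.20120539e-03, -3.90167361e-05]), 'tool_pos': array([0.21445749, 0.53291017, 0.23039001]), 'tcp_rot': array([-3.26636734e-04,  1.90225711e-01,  9.81739978e-01, -8.29803420e-04]), 'ft_force': array([ 0.83389926, -0.42762224, -0.47247894]), 'torque': array([ 0.03719507,  0.00484947, -0.03874011]), 'gripper_width': 0.08540390424207758}
scene 46.119391171320665 316.1667973427868 240.27462407930142 [[ 0.8836323  -0.46764121  0.02248674]
 [-0.23914961 -0.49213433 -0.83702525]
 [ 0.402494    0.73424485 -0.546702  ]] [-0.41886445  0.16579752  0.91445994] dict_keys(['frame', 'fovy', 'cx', 'cy', 'R', 't'])
top 43.774139424816894 317.7474208373351 227.66624675964493 [[ 0.0215294  -0.99973971 -0.00754932]
 [-0.99348666 -0.02054839 -0.11208045]
 [ 0.11189615  0.00991317 -0.99367046]] [-0.05070938  0.48527871  1.05997919] dict_keys(['frame', 'fovy', 'cx', 'cy', 'R', 't'])
wrist 63.83363289536691 312.6864062849214 235.43372353595845 [[ 3.74411795e-01  9.27262068e-01 -9.30507296e-04]
 [ 8.91890771e-01 -3.59854615e-01  2.73926102e-01]
 [ 2.53666436e-01 -1.03391074e-01 -9.61750292e-01]] [-0.57292237 -0.03625786  0.3786256 ] dict_keys(['frame', 'fovy', 'cx', 'cy', 'R', 't'])
```

View pics/scene0.png

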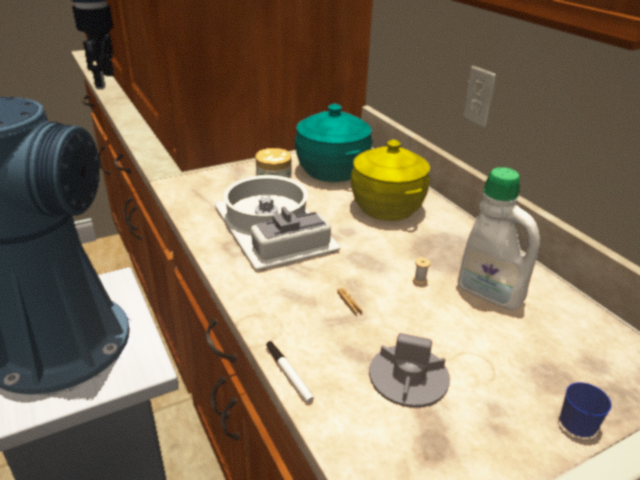

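View pics/top0.png

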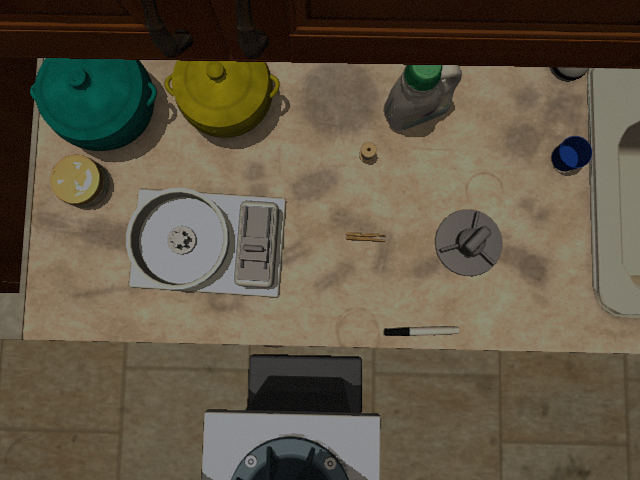

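View pics/wrist0.png

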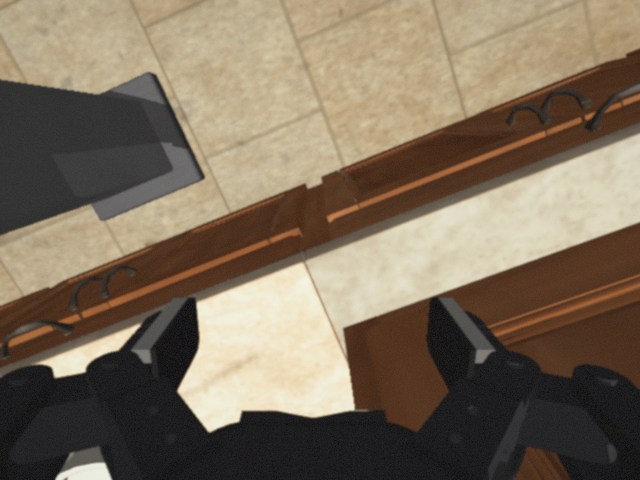

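```bash
cat > h.py <<'E'
from plant import *
import numpy as np, cv2
def K(d):
    f=240/np.tan(np.radians(d["fovy"])/2); return f
def ray(d,u,v,z):
    f=K(d); R=np.array(d["R"]);t=np.array(d["t"])
    c=-R.T@t; r=R.T@np.array([(u-d["cx"])/f,(v-d["cy"])/f,1])
    return c+r*(z-c[2])/r[2]
def proj(d,X):
    f=K(d); p=np.array(d["R"])@np.array(X)+d["t"]; return np.array([d["cx"]+f*p[0]/p[2],d["cy"]+f*p[1]/p[2]])
def crop(d,u0,v0,u1,v1,s,fn):
    im=cv2.resize(d["frame"][v0:v1,u0:u1],None,fx=s,fy=s,interpolation=cv2.INTER_CUBIC);cv2.imwrite(fn,im)
def toolaxes(o):
    from scipy.spatial.transform import Rotation as Q
    w,x,y,z=o["tcp_rot"]; return Q.from_quat([x,y,z,w]).as_matrix()
E
python3 - <<'E'
from h import *
d=get_image("top")
crop(d,120,180,300,305,4,"pics/t1.png")
crop(d,425,200,515,285,7,"pics/t2.png")
s=get_image("scene")
crop(s,205,165,345,270,5,"pics/s1.png")
crop(s,360,325,460,410,6,"pics/s2.png")
E
```

```text
(no output)
```

View pics/t1.png

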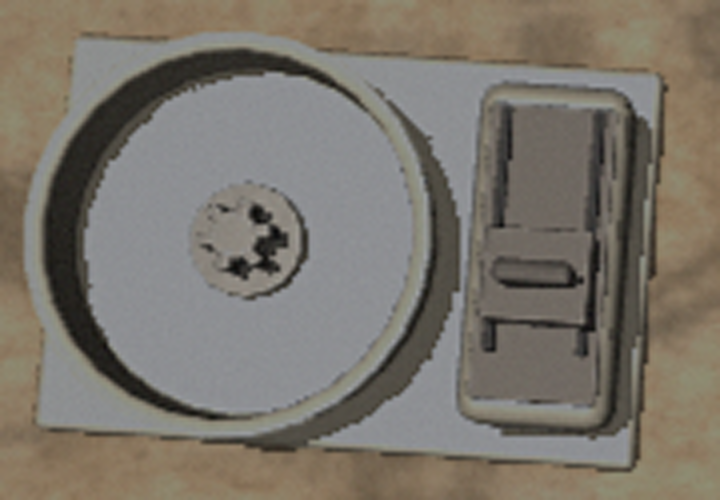

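View pics/t2.png

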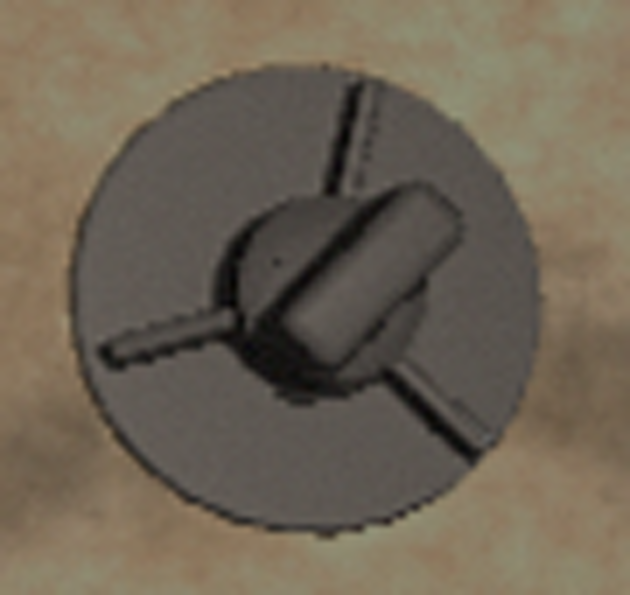

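View pics/s1.png

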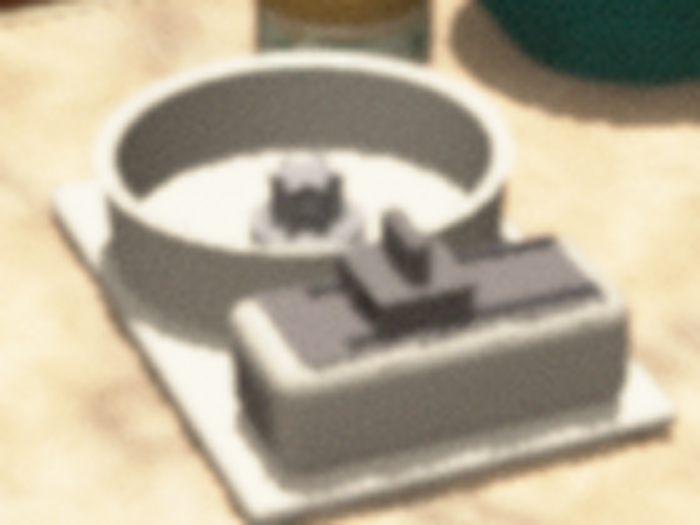

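View pics/s2.png

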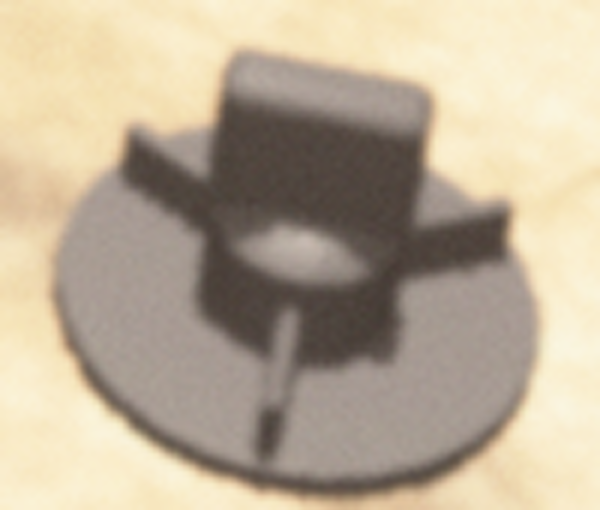

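The top view shows the agitator disc centred near (468.7, 242.9), with its grip running from about (469, 249) to (488, 229). It also shows the drive spline near (182, 240) and the lock ridge near (254, 248).

```bash
python3 - <<'E'
from h import *
d=get_image("top")
hsv=cv2.cvtColor(d["frame"],cv2.COLOR_BGR2HSV)
m=((hsv[...,1]<60)&(hsv[...,2]<140)).astype(np.uint8); m2=np.zeros_like(m); m2[203:282,428:510]=m[203:282,428:510]
m2=cv2.morphologyEx(m2,cv2.MORPH_CLOSE,np.ones((9,9)))
c=max(cv2.findContours(m2,0,1)[0],key=cv2.contourArea); e=cv2.fitEllipse(c);print(e)
a=ray(d,*e[0],0.008);print("agit",a)
P=lambda u,v,z,s,u0,v0:ray(d,u0+(u+.5)/s-.5,v0+(v+.5)/s-.5,z)
# grip top quad
for q in[(430,195),(305,345),(280,318),(335,360),(408,185),(460,222)]: print("grip",P(*q,.078,7,425,200))
B=[P(*q,0.006,4,120,180) for q in[(78,37),(660,75),(632,468),(38,428)]]
for b in B:print(b)
B=np.array(B);c=B.mean(0);print("base c",c,np.linalg.norm(B[0]-B[1]),np.linalg.norm(B[1]-B[2]))
x=(B[0]-B[3]+B[1]-B[2]);y=(B[0]-B[1]+B[3]-B[2]);print(np.degrees(np.arctan2(x[1],x[0])),np.degrees(np.arctan2(-y[0],y[1])))
th=np.mean([np.arctan2(x[1],x[0]),np.arctan2(-y[0],y[1])])
X=np.array([np.cos(th),np.sin(th)]);Y=np.array([-X[1],X[0]])
print("tub",c[:2]+.045*Y,"pod",c[:2]-.095*Y)
print("flange",P(248,240,.026,4,120,180),"ridge",P(535,272,.101,4,120,180))
E
python3 -m creep '0 0 0 0'
```

```text
((470.85601806640625, 240.38397216796875), (64.72344970703125, 76.7861557006836), 43.14385223388672)
agit [ 0.47063632 -0.32302006  0.008     ]
grip [ 0.48694179 -0.33202088  0.078     ]
grip [ 0.44911912 -0.3009418   0.078     ]
grip [ 0.45566182 -0.29483813  0.078     ]
grip [ 0.44557165 -0.30828568  0.078     ]
grip [ 0.48931895 -0.32661866  0.078     ]
grip [ 0.48038063 -0.33934641  0.078     ]
[0.55480205 0.29585194 0.006     ]
[0.54233683 0.02274297 0.006     ]
[0.35997432 0.03051748 0.006     ]
[0.37234843 0.30423767 0.006     ]
base c [0.45736541 0.16333751 0.006     ] 0.273393290435043 0.18252815981977732
-2.5363700918897125 -2.6008325580812697
tub [0.45938211 0.2082923 ] pod [0.45310793 0.06843296]
flange [0.45933486 0.2068506  0.026     ] ridge [0.44172869 0.06685467 0.101     ]
time_s: 0.38
tool_pos: [0.2146, 0.5332, 0.2309]
tcp_rot: [-0.0, 0.19, 0.982, -0.0]
ft_force: [-1.4, -1.0, -0.5]
gripper_width: 0.0853
```

```bash
cat > mv.py <<'E'
from h import *
import sys
# mv.py x y z yawdeg(tool y angle): print rel shift in tool axes cm and spin
def rel(x,y,z,ya=None):
    o=get_obs();A=toolaxes(o);dl=A.T@(np.array([x,y,z])-o["tool_pos"])*100
    a=np.degrees(np.arctan2(A[1,1],A[0,1]))
    s=0
    if ya is not None: s=(a-ya+90)%180-90
    print("t",o["time_s"],"pos",o["tool_pos"].round(4),"yAng %.2f"%a,"tilt",A[:,2].round(3)[:2],"j6 %.2f"%o["joint_pos"][5],"F",o["ft_force"].round(1),"| rel",dl.round(2),"spin %.3f"%np.radians(s),"w %.4f"%o["gripper_width"])
if __name__=="__main__":
    v=[float(q) for q in sys.argv[1:]];rel(*v)
E
python3 - <<'E'
from h import *
d=get_image("wrist");o=get_obs();R=np.array(d["R"]);c=-R.T@d["t"];A=toolaxes(o)
print(c,A.T@(c-o["tool_pos"]),A.T@R.T, proj(d,o["tool_pos"]))
d=get_image("top");print(ray(d,468.7,242.9,.008))
E
python3 mv.py .4 .14 .28 68
```

```text
[0.15089394 0.55748594 0.37393613] [ 0.06822072 -0.00137241 -0.14307684] [[-9.12828093e-04 -9.61657427e-01 -2.74252002e-01]
 [ 9.99999323e-01 -1.07582001e-03  4.43908617e-04]
 [-7.21933810e-04 -2.74251411e-01  9.61657757e-01]] [315.96864067 300.42912068]
[ 0.4658968  -0.31902184  0.008     ]
t 0.4833 pos [0.2146 0.5332 0.2309] yAng 68.07 tilt [-0.    -0.001] j6 -0.21 F [-0.1 -0.6 -0.6] | rel [-31.88 -29.55  -4.89] spin 0.001 w 0.0856
```

```bash
python3 mv.py .478 .128 .18 78
```

```text
t 0.4833 pos [0.2146 0.5332 0.2309] yAng 68.07 tilt [-0.    -0.001] j6 -0.21 F [-0.1 -0.6 -0.6] | rel [-39.57 -27.75   5.1 ] spin -0.173 w 0.0856
```

```bash
python3 -m creep '-3.2 -2.3 0 0; -6.5 -4.6 0 0; -9.8 -6.9 0 0; -13.1 -9.2 0 0; -16.4 -11.5 0 0' && python3 -m creep '-3.2 -2.3 .5 0; -6.5 -4.6 1 0; -9.8 -6.9 2 0; -13.1 -9.2 3 0; -16.4 -11.5 4 0' && python3 mv.py .478 .128 .18 78
```

```text
time_s: 0.9
tool_pos: [0.3243, 0.3638, 0.2311]
tcp_rot: [0.0, 0.19, 0.982, -0.0]
ft_force: [0.9, 0.4, 0.0]
gripper_width: 0.0854
time_s: 1.32
tool_pos: [0.4345, 0.1942, 0.1912]
tcp_rot: [0.001, 0.19, 0.982, 0.0]
ft_force: [0.6, -0.1, 0.7]
gripper_width: 0.0851
t 1.3167 pos [0.4345 0.1942 0.1912] yAng 68.12 tilt [ 0.001 -0.   ] j6 -1.02 F [ 0.6 -0.1  0.7] | rel [-6.5  -4.52  1.13] spin -0.172 w 0.0851
```

```bash
python3 -m creep '-3.2 -2.3 .5 -.09; -6.5 -4.5 1.1 -.17; -6.5 -4.5 1.1 -.17' && python3 - <<'E'
from h import *
d=get_image("wrist");cv2.imwrite("pics/w1.png",d["frame"]);
c=np.array(d["R"]).T@d["t"];print(-c,get_obs()["tool_pos"],proj(d,[.459,.207,.05]))
import pickle;pickle.dump(d,open("w1.pkl","wb"))
E
```

```text
time_s: 1.57
tool_pos: [0.4812, 0.1226, 0.1798]
tcp_rot: [0.001, 0.106, 0.994, -0.001]
ft_force: [0.1, -0.0, 0.0]
gripper_width: 0.0853
[0.41358008 0.13594915 0.32258422] [0.47953186 0.12515787 0.17990502] [426.12250387 167.76488254]
```

View pics/w1.png

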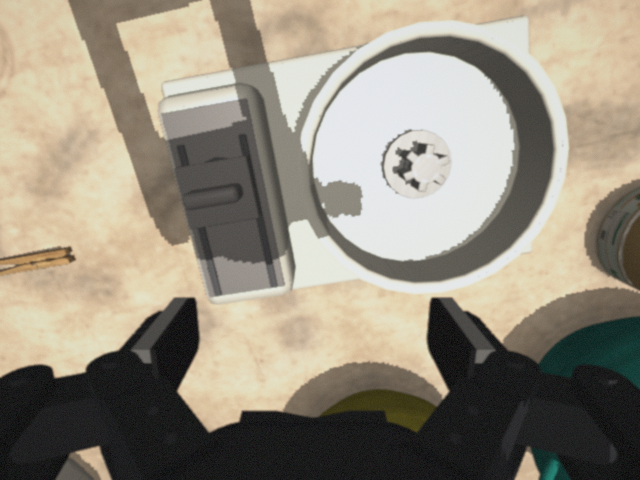

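```bash
python3 - <<'E'
from h import *
import pickle
d=pickle.load(open("w1.pkl","rb"))
g=d["frame"][122:207,372:462].astype(float)
g=np.clip((g-60)*255/195,0,255); g=255*(g/255)**2.0
im=cv2.resize(g.astype(np.uint8),None,fx=7,fy=7,interpolation=cv2.INTER_CUBIC);cv2.imwrite("pics/w1c.png",im)
crop(d,150,80,300,310,2.5,"pics/w1p.png")
E
```

```text
(no output)
```

View pics/w1c.png

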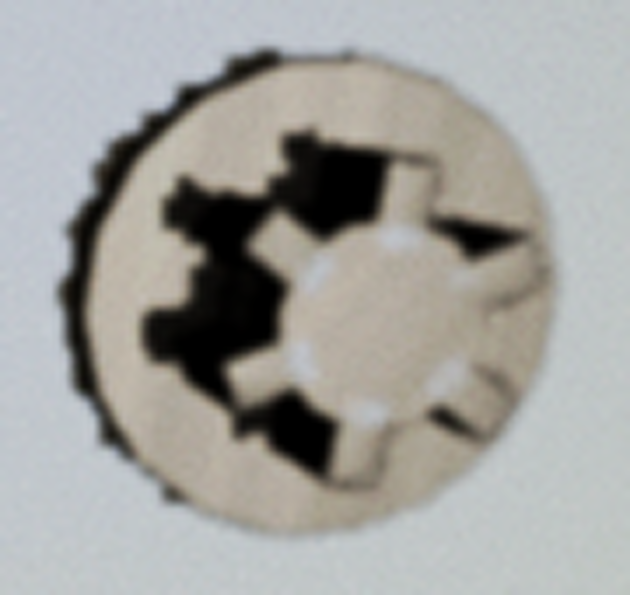

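View pics/w1p.png

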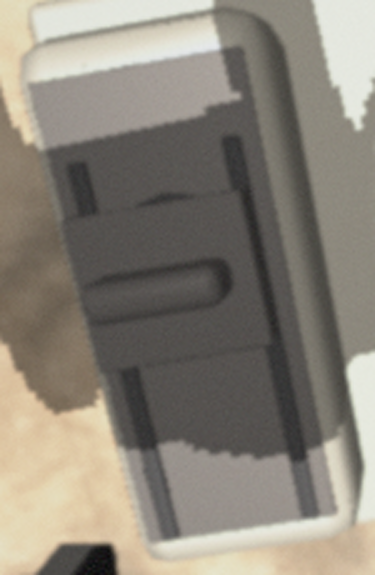

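```bash
python3 - <<'E'
from h import *
import pickle
d=pickle.load(open("w1.pkl","rb"))
P=lambda u,v,z:ray(d,372+(u+.5)/7-.5,122+(v+.5)/7-.5,z)
print("flange",P(320,296,.026), P(88,296,.026)-P(553,296,.026),P(320,57,.026)-P(320,533,.026))
T=np.array([P(*q,.05) for q in [(413,158),(258,230),(235,385),(352,487),(503,410),(537,255)]])
c=T.mean(0);print("spline",c)
a=np.degrees(np.arctan2(T[:,1]-c[1],T[:,0]-c[0]));print(np.linalg.norm(T-c,axis=1)*2e3,a,a%60)
for i in range(3):
  v=T[i]-T[i+3];print(np.degrees(np.arctan2(v[1],v[0]))%60,np.linalg.norm(v))
Q=lambda u,v,z:ray(d,150+(u+.5)/2.5-.5,80+(v+.5)/2.5-.5,z)
# tab plate corners z=.082; ridge top z .101
C=np.array([Q(*q,.082) for q in[(62,217),(240,190),(272,343),(103,368)]]);print("plate",C,C.mean(0),np.linalg.norm(C[0]-C[1]),np.linalg.norm(C[1]-C[2]))
R=np.array([Q(*q,.101) for q in[(85,300),(222,275)]]);print("ridge",R,R.mean(0))
print("pod top",[Q(*q,.064) for q in[(25,50),(275,15),(352,535),(150,558)]])
E
```

```text
flange [0.45864796 0.20708532 0.026     ] [-0.01071359 -0.04932079  0.        ] [-0.05072611  0.00709373  0.        ]
spline [0.45890469 0.20711394 0.05      ]
[32.17648795 31.86257939 31.36177788 33.41979568 31.11098261 32.36615957] [ 161.8241149  -136.87100164  -78.69702351  -18.38649547   43.37240341
  101.85736105] [41.8241149  43.12899836 41.30297649 41.61350453 43.37240341 41.85736105]
41.7168137643618 0.03279808643692452
43.24924835222893 0.031486709979518
41.58453748228314 0.03186359592562219
plate [[0.41989071 0.04680235 0.082     ]
 [0.42289713 0.09153078 0.082     ]
 [0.46189992 0.08955121 0.082     ]
 [0.45906186 0.04520394 0.082     ]] [0.44093741 0.06827207 0.082     ] 0.044829352802432554 0.039052999476436916
ridge [[0.43885297 0.05315523 0.101     ]
 [0.43996745 0.08594841 0.101     ]] [0.43941021 0.06955182 0.101     ]
pod top [array([0.37827294, 0.04393853, 0.064     ]), array([0.38370295, 0.10801083, 0.064     ]), array([0.52626694, 0.09449978, 0.064     ]), array([0.52084825, 0.0346996 , 0.064     ])]
```

```bash
python3 mv.py .467 -.318 .20 47.4
```

```text
t 1.6167 pos [0.4795 0.1252 0.1799] yAng 77.56 tilt [ 0.001 -0.001] j6 -1.34 F [-0.4  0.1 -0.5] | rel [ -8.32 -43.55  -1.99] spin 0.526 w 0.0856
```

```bash
python3 -m creep '-.7 -3.9 -.4 0; -1.5 -7.9 -.8 0; -2.3 -11.9 -1.2 0; -3.0 -15.9 -1.6 0; -3.8 -19.9 -2 0' && python3 -m creep '-.7 -3.9 0 0; -1.5 -7.9 0 0; -2.3 -11.9 0 0; -3.0 -15.9 0 0; -3.8 -19.9 0 0' && python3 mv.py .467 -.318 .20 47.4
```

```text
time_s: 2.03
tool_pos: [0.4732, -0.0776, 0.2006]
tcp_rot: [0.001, 0.108, 0.994, -0.0]
ft_force: [0.4, -0.8, -0.4]
gripper_width: 0.0856
time_s: 2.45
tool_pos: [0.4676, -0.2807, 0.201]
tcp_rot: [0.001, 0.108, 0.994, 0.0]
ft_force: [0.8, 0.7, 0.1]
gripper_width: 0.0851
t 2.45 pos [ 0.4676 -0.2807  0.201 ] yAng 77.60 tilt [ 0.002 -0.   ] j6 -2.11 F [0.8 0.7 0.1] | rel [-0.74 -3.66  0.1 ] spin 0.527 w 0.0851
```

```bash
python3 -m creep '-.7 -3.7 0 .12; -.7 -3.7 0 .24; -.7 -3.7 0 .36; -.7 -3.7 0 .48; -.7 -3.7 0 .53'; python3 - <<'E'
from h import *
import pickle
d=get_image("wrist");cv2.imwrite("pics/w2.png",d["frame"]);
pickle.dump(d,open("w2.pkl","wb"))
o=get_obs();A=toolaxes(o);print(o["tool_pos"],np.degrees(np.arctan2(A[1,1],A[0,1])))
E
```

```text
time_s: 2.87
tool_pos: [0.4669, -0.3172, 0.2011]
tcp_rot: [0.001, 0.368, 0.93, 0.001]
ft_force: [-0.5, -0.5, -0.4]
gripper_width: 0.0852
[ 0.46700406 -0.31710359  0.20115189] 46.86878261923662
```

View pics/w2.png

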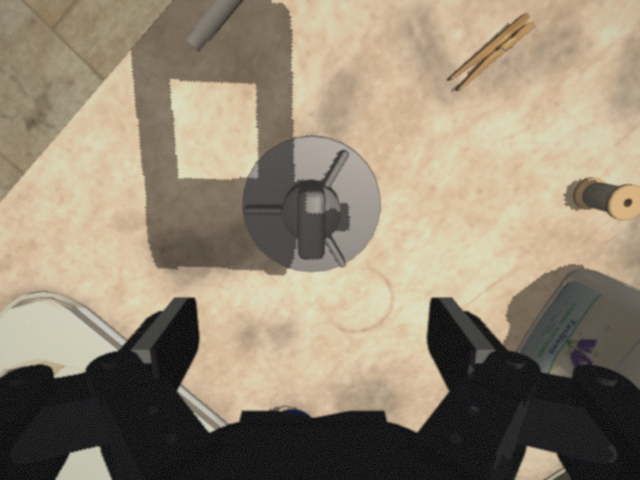

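```bash
python3 - <<'E'
from h import *
import pickle
d=pickle.load(open("w2.pkl","rb"))
g=d["frame"][165:275,260:370].astype(float)
g=255*np.clip(g/200,0,1)**.6
cv2.imwrite("pics/w2c.png",cv2.resize(g.astype(np.uint8),None,fx=5,fy=5,interpolation=cv2.INTER_CUBIC))
E
```

```text
(no output)
```

View pics/w2c.png

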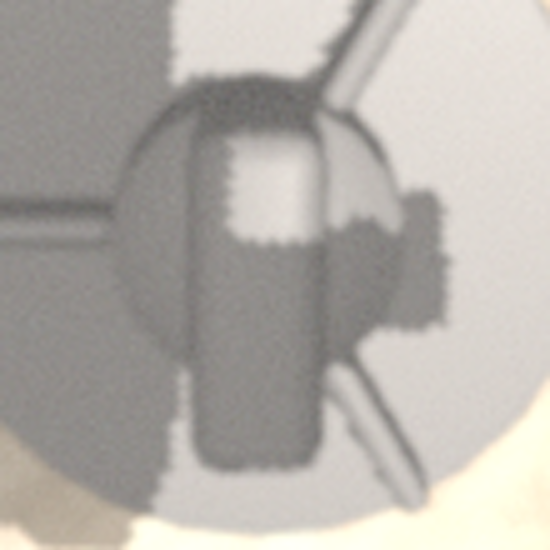

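```bash
python3 - <<'E'
from h import *
import pickle
d=pickle.load(open("w2.pkl","rb"))
P=lambda u,v,z:ray(d,260+(u+.5)/5-.5,165+(v+.5)/5-.5,z)
print(P(258,298,.078),ray(d,312,203.3,.008))
g=P(258,130,.078)-P(258,466,.078);print(np.degrees(np.arctan2(g[1],g[0])),np.linalg.norm(g),np.linalg.norm(P(194,300,.078)-P(322,300,.078)))
o=get_obs();A=toolaxes(o)
for p in (P(258,298,.078),ray(d,312,203.3,.008)): print("rel cm",(A.T@(p-o["tool_pos"])*100).round(2))
E
```

```text
[ 0.46576011 -0.31827713  0.078     ] [ 0.46528922 -0.31693246  0.008     ]
136.72383051062238 0.04939812821302422 0.01823753261949947
rel cm [ 0.03 -0.19 12.31]
rel cm [ 0.16 -0.14 19.31]
```

```bash
python3 -m creep '.1 -.1 4 0; .1 -.15 8 0; .1 -.15 11 0; .1 -.15 13.5 0; .1 -.15 15.6 0' 1 && python3 -m creep '0 0 0 0; 0 0 0 0' && python3 mv.py .4656 -.3180 .045 46.9
```

```text
time_s: 3.33
tool_pos: [0.4654, -0.3154, 0.0431]
tcp_rot: [-0.0, 0.367, 0.93, 0.001]
ft_force: [-0.2, -0.5, 0.3]
gripper_width: 0.0855
time_s: 3.5
tool_pos: [0.4649, -0.3133, 0.042]
tcp_rot: [-0.002, 0.366, 0.931, 0.002]
ft_force: [-0.0, -0.1, 0.1]
gripper_width: 0.0855
t 3.5 pos [ 0.4649 -0.3133  0.042 ] yAng 47.07 tilt [-0.002  0.005] j6 -1.63 F [-0.  -0.1  0.1] | rel [-0.37 -0.29 -0.3 ] spin 0.003 w 0.0855
```

```bash
python3 -m creep '-.37 -.29 -.3 0; -.37 -.29 -.3 0;-.37 -.29 -.3 0' && python3 mv.py .4656 -.3180 .045 46.9
```

```text
time_s: 3.75
tool_pos: [0.467, -0.3192, 0.0472]
tcp_rot: [0.0, 0.366, 0.931, 0.001]
ft_force: [0.5, 0.0, 0.2]
gripper_width: 0.0858
t 3.75 pos [ 0.467  -0.3192  0.0472] yAng 47.09 tilt [0.001 0.002] j6 -1.63 F [0.5 0.  0.2] | rel [ 0.18 -0.    0.22] spin 0.003 w 0.0858
```

```bash
python3 -m creep '.15 0 .2 0; .15 0 .2 0; .15 0 .2 0; .15 0 .2 0; .15 0 .2 0' 0 70 && python3 -m creep '0 0 0 0; 0 0 0 0;0 0 0 0' && python3 mv.py .4656 -.3180 .045 46.9
```

```text
time_s: 4.17
tool_pos: [0.4658, -0.3182, 0.0453]
tcp_rot: [0.0, 0.366, 0.931, 0.001]
ft_force: [0.6, -0.2, 0.2]
gripper_width: 0.0255
time_s: 4.42
tool_pos: [0.4659, -0.3183, 0.0454]
tcp_rot: [0.0, 0.366, 0.931, 0.001]
ft_force: [-0.1, 0.2, 1.7]
gripper_width: 0.0189
t 4.4167 pos [ 0.4659 -0.3183  0.0454] yAng 47.08 tilt [0.001 0.002] j6 -1.63 F [-0.1  0.2  1.7] | rel [0.04 0.   0.04] spin 0.003 w 0.0189
```

```bash
python3 -m creep '0 0 -3 0; 0 0 -7 0; 0 0 -11 0; 0 0 -14 0; 0 0 -16 0' && python3 -m creep '0 0 0 0' && python3 mv.py .459 .207 .205 72.2
```

```text
time_s: 4.83
tool_pos: [0.4666, -0.3195, 0.2091]
tcp_rot: [0.002, 0.366, 0.931, 0.0]
ft_force: [0.6, -0.7, -1.1]
gripper_width: 0.0193
time_s: 4.92
tool_pos: [0.4683, -0.3211, 0.2137]
tcp_rot: [0.006, 0.366, 0.931, -0.001]
ft_force: [0.8, -0.4, -1.6]
gripper_width: 0.0193
t 4.9167 pos [ 0.4683 -0.3211  0.2137] yAng 47.09 tilt [ 0.009 -0.006] j6 -1.63 F [ 0.8 -0.4 -1.6] | rel [36.64 38.05  0.52] spin -0.438 w 0.0193
```

```bash
python3 -m creep '2.0 2.1 0 0; 4.6 4.8 0 0; 7.3 7.6 0 0; 10 10.4 0 0; 12.7 13.2 0 0' && python3 -m creep '2.6 2.7 0 0; 5.2 5.4 0 0; 7.9 8.2 0 0; 10.6 11 0 0; 13.3 13.7 0 0' && python3 mv.py .459 .207 .205 72.2
```

```text
time_s: 5.33
tool_pos: [0.4638, -0.136, 0.2104]
tcp_rot: [0.004, 0.366, 0.931, -0.001]
ft_force: [1.7, -0.1, -1.2]
gripper_width: 0.0188
time_s: 5.75
tool_pos: [0.4585, 0.0569, 0.2076]
tcp_rot: [0.003, 0.366, 0.93, -0.001]
ft_force: [1.6, -0.7, -1.4]
gripper_width: 0.019
t 5.75 pos [0.4585 0.0569 0.2076] yAng 47.02 tilt [ 0.005 -0.004] j6 -0.95 F [ 1.6 -0.7 -1.4] | rel [10.2  11.02  0.2 ] spin -0.439 w 0.0190
```

```bash
python3 -m creep '2.6 2.7 0 -.11; 5.2 5.5 0 -.22; 7.8 8.3 0 -.33; 10.1 10.9 0 -.44; 10.2 11 0 -.44' && python3 -m creep '0 0 0 0; 0 0 0 0; 0 0 0 0' && python3 mv.py .459 .207 .205 72.2
python3 - <<'E'
from h import *
import pickle
for n in("wrist","scene","top"):
    d=get_image(n);cv2.imwrite(f"pics/{n}3.png",d["frame"]);pickle.dump(d,open(n+"3.pkl","wb"))
E
```

```text
time_s: 6.17
tool_pos: [0.4572, 0.2119, 0.205]
tcp_rot: [0.001, 0.149, 0.989, -0.001]
ft_force: [-1.4, -0.2, -1.5]
gripper_width: 0.0189
time_s: 6.42
tool_pos: [0.4565, 0.2112, 0.2038]
tcp_rot: [0.0, 0.15, 0.989, -0.002]
ft_force: [-0.3, -0.4, -1.4]
gripper_width: 0.0193
t 6.4167 pos [0.4565 0.2112 0.2038] yAng 72.76 tilt [ 0.    -0.003] j6 -1.07 F [-0.3 -0.4 -1.4] | rel [-0.36 -0.33 -0.12] spin 0.010 w 0.0193
```

View pics/wrist3.png

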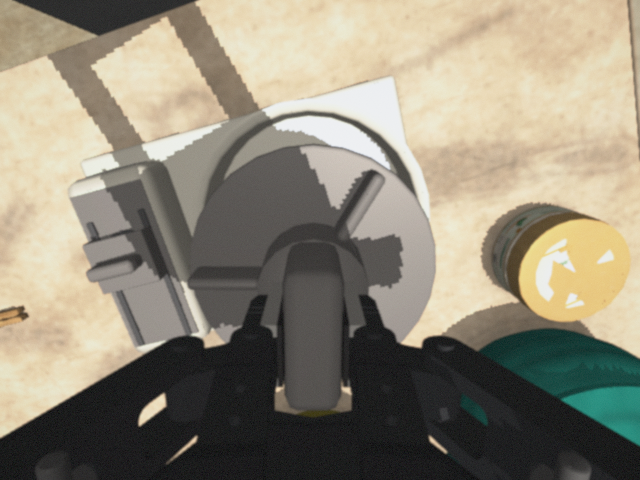

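View pics/scene3.png

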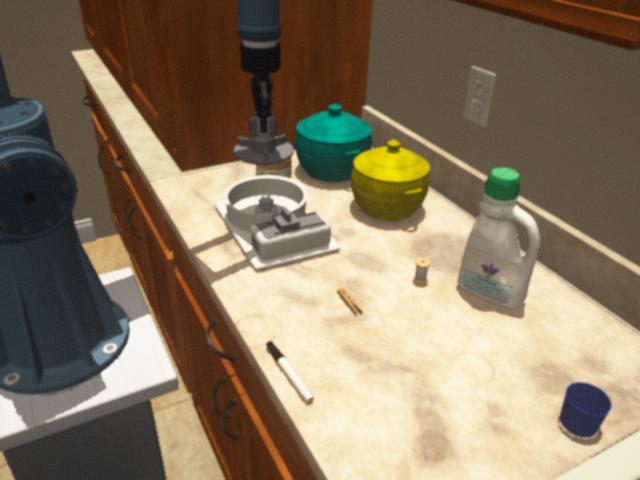

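```bash
python3 - <<'E'
from h import *
import pickle
d=pickle.load(open("wrist3.pkl","rb"))
crop(d,180,130,445,350,3,"pics/w3c.png")
E
```

```text
(no output)
```

View pics/w3c.png

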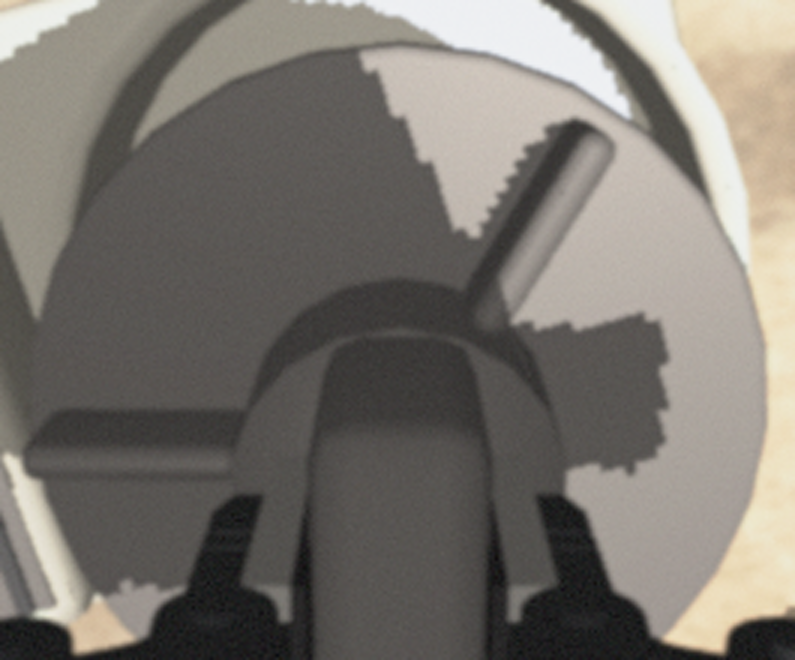

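```bash
python3 - <<'E'
from h import *
import pickle
from scipy.optimize import least_squares
d=pickle.load(open("wrist3.pkl","rb"));o=get_obs();A=toolaxes(o);print(o["tool_pos"])
z=o["tool_pos"][2]-.0454+.008
E=[(400,44),(290,55),(200,95),(140,140),(80,215),(50,280),(33,380),(520,60),(600,97),(655,138),(710,195),(746,262),(764,340),(765,410),(745,500),(700,590)]
P=np.array([ray(d,180+(u+.5)/3-.5,130+(v+.5)/3-.5,z)[:2] for u,v in E])
r=least_squares(lambda p:np.hypot(*(P-p[:2]).T)-p[2],[.456,.211,.062]);print(r.x,(r.fun*1e3).round(1))
r2=least_squares(lambda p:np.hypot(*(P-p).T)-.062,[.456,.211]);print(r2.x)
for q in(r.x[:2],r2.x): print("tool-frame offset mm",(A.T@(np.r_[q,z]-o["tool_pos"])*1e3).round(2))
# grip yaw: top-face edges at z top; left edge & right edge
zt=o["tool_pos"][2]-.0454+.078
f=lambda u,v,z:ray(d,180+(u+.5)/3-.5,130+(v+.5)/3-.5,z)
# left fin top ridge z=+.026
zf=o["tool_pos"][2]-.0454+.026
v=f(60,465,zf)-f(225,464,zf);print("fin",np.degrees(np.arctan2(v[1],v[0])))
v=f(600,140,zf)-f(497,305,zf);print("fin2",np.degrees(np.arctan2(v[1],v[0])))
print("jaw", np.degrees(np.arctan2(A[1,1],A[0,1])))
E
```

```text
[0.45734016 0.21082078 0.2047977 ]
[0.45612629 0.20978582 0.06062531] [-0.5  0.2  0.1  0.2  0.1 -0.  -0.1 -0.1 -0.1 -0.1  0.5  0.4 -0.1 -0.3
 -0.4  0.3]
[0.45750297 0.20882668]
tool-frame offset mm [ 0.95 -1.28 37.4 ]
tool-frame offset mm [-0.65 -1.79 37.41]
fin -106.86037587159244
fin2 132.6670868311128
jaw 72.69922696555106
```

```bash
python3 - <<'E'
from h import *
for i in range(4):
    get_image("top");print(get_obs()["tool_pos"].round(4))
E
python3 mv.py .4591 .2086 .12 72.2
```

```text
[0.4575 0.2109 0.205 ]
[0.4575 0.211  0.2051]
[0.4575 0.2112 0.2052]
[0.4575 0.2113 0.2052]
t 6.7667 pos [0.4575 0.2113 0.2052] yAng 72.75 tilt [ 0.003 -0.002] j6 -1.07 F [ 0.4  0.7 -2.3] | rel [-0.21 -0.2   8.52] spin 0.010 w 0.0193
```

```bash
python3 -m creep '-.2 -.2 2 .01; -.2 -.2 4 .01; -.2 -.2 6 .01; -.2 -.2 8 .01; -.2 -.2 8.5 .01' && python3 -m creep '0 0 0 0; 0 0 0 0; 0 0 0 0' && python3 mv.py .4591 .2086 .10 72.2
```

```text
time_s: 7.18
tool_pos: [0.457, 0.2079, 0.1172]
tcp_rot: [-0.001, 0.155, 0.988, -0.002]
ft_force: [-0.7, 0.6, -1.6]
gripper_width: 0.0188
time_s: 7.43
tool_pos: [0.4578, 0.208, 0.1184]
tcp_rot: [0.0, 0.155, 0.988, -0.002]
ft_force: [0.3, -0.0, -1.0]
gripper_width: 0.0191
t 7.4333 pos [0.4578 0.208  0.1184] yAng 72.13 tilt [-0.    -0.003] j6 -1.07 F [ 0.3 -0.  -1. ] | rel [-0.1   0.1   1.84] spin -0.001 w 0.0191
```

```bash
python3 -m creep '-.12 .08 1 0; -.12 .08 1.8 0; -.12 .08 1.8 0; -.12 .08 1.8 0' && python3 mv.py .4591 .2086 .10 72.2
python3 - <<'E'
from h import *
import pickle
d=get_image("scene");crop(d,195,90,345,270,4,"pics/s4.png");pickle.dump(d,open("s4.pkl","wb"))
E
```

```text
time_s: 7.77
tool_pos: [0.4586, 0.2082, 0.0997]
tcp_rot: [-0.001, 0.155, 0.988, -0.002]
ft_force: [-1.0, 1.3, -1.9]
gripper_width: 0.0191
t 7.7667 pos [0.4586 0.2082 0.0997] yAng 72.13 tilt [-0.002 -0.003] j6 -1.07 F [-1.   1.3 -1.9] | rel [-0.03  0.05 -0.03] spin -0.001 w 0.0191
```

View pics/s4.png

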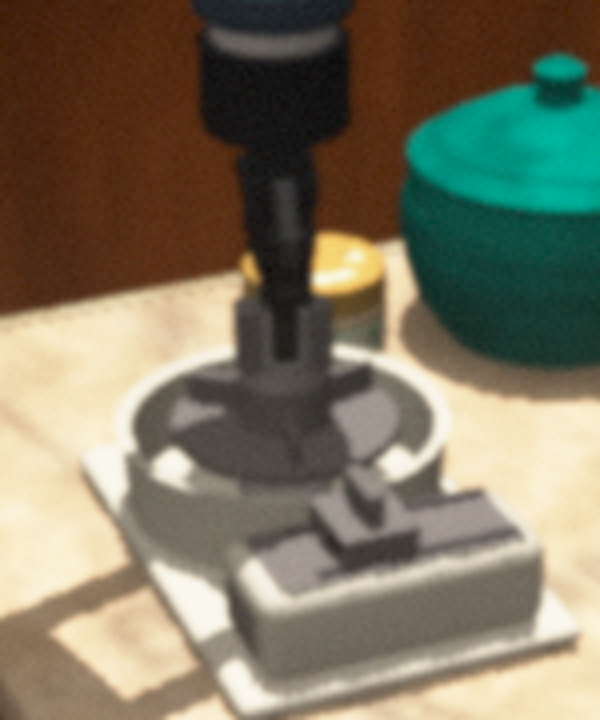

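The agitator hangs centred over the tub, with its disc inside the rim. I'll lower it gently to feel for meshing or tooth contact.

```bash
python3 -m creep '-.03 .04 .3 0; -.03 .04 .7 0; -.03 .04 .7 0; -.03 .04 .7 0' && python3 -m creep '0 0 .3 0; 0 0 .3 0' && python3 mv.py .4591 .2086 .09 72.2
```

```text
time_s: 8.15
tool_pos: [0.4591, 0.2087, 0.0929]
tcp_rot: [-0.001, 0.155, 0.988, -0.002]
ft_force: [-0.8, 0.6, -1.9]
gripper_width: 0.0189
time_s: 8.32
tool_pos: [0.4587, 0.2085, 0.0892]
tcp_rot: [-0.001, 0.155, 0.988, -0.002]
ft_force: [-0.2, -0.1, -2.6]
gripper_width: 0.019
t 8.3167 pos [0.4587 0.2085 0.0892] yAng 72.14 tilt [-0.002 -0.003] j6 -1.06 F [-0.2 -0.1 -2.6] | rel [-0.04  0.02 -0.08] spin -0.001 w 0.0190
```

```bash
python3 -m creep '-.02 0 .3 0; -.02 0 .6 0; -.02 0 .8 0; -.02 0 1.0 0; -.02 0 1.0 0' && python3 mv.py .4591 .2086 .0714 72.2
```

```text
time_s: 8.73
tool_pos: [0.4585, 0.2085, 0.0786]
tcp_rot: [-0.001, 0.155, 0.988, -0.002]
ft_force: [0.1, 1.3, -4.5]
gripper_width: 0.0192
t 8.7333 pos [0.4585 0.2085 0.0786] yAng 72.14 tilt [-0.003 -0.003] j6 -1.07 F [ 0.1  1.3 -4.5] | rel [-0.05  0.03  0.72] spin -0.001 w 0.0192
```

```bash
python3 -m creep '0 0 .3 0; 0 0 .6 0; 0 0 .8 0; 0 0 .9 0; 0 0 .9 0' && python3 mv.py .4591 .2086 .0714 72.2;  python3 -m creep '0 0 .2 0; 0 0 .2 0; 0 0 .2 0' && python3 mv.py .4591 .2086 .0714 72.2
```

```text
time_s: 9.15
tool_pos: [0.4587, 0.2085, 0.0712]
tcp_rot: [-0.001, 0.155, 0.988, -0.002]
ft_force: [-8.4, -2.0, 19.7]
gripper_width: 0.0192
t 9.15 pos [0.4587 0.2085 0.0712] yAng 72.16 tilt [-0.003 -0.003] j6 -1.07 F [-8.4 -2.  19.7] | rel [-0.03  0.02 -0.02] spin -0.001 w 0.0192
time_s: 9.4
tool_pos: [0.4588, 0.2085, 0.0712]
tcp_rot: [-0.001, 0.155, 0.988, -0.002]
ft_force: [-10.2, -3.7, 22.1]
gripper_width: 0.0192
t 9.4 pos [0.4588 0.2085 0.0712] yAng 72.18 tilt [-0.003 -0.004] j6 -1.07 F [-10.2  -3.7  22.1] | rel [-0.02  0.02 -0.02] spin -0.000 w 0.0192
```

```bash
python3 -m creep '0 0 -.1 0; 0 0 -.1 0; 0 0 -.1 0; 0 0 -.1 0; 0 0 -.1 0' 1 && python3 -m creep '0 0 0 0; 0 0 -1 0; 0 0 -4 0; 0 0 -8 0; 0 0 -12 0' && python3 -m creep '0 0 0 0; 0 0 0 0' && python3 mv.py .478 .128 .2 78
python3 - <<'E'
from h import *
import pickle
for n in("wrist","scene"):
    d=get_image(n);cv2.imwrite(f"pics/{n}5.png",d["frame"]);pickle.dump(d,open(n+"5.pkl","wb"))
E
```

```text
time_s: 9.82
tool_pos: [0.4588, 0.2084, 0.0719]
tcp_rot: [-0.001, 0.155, 0.988, -0.002]
ft_force: [0.2, 0.1, 0.7]
gripper_width: 0.0784
time_s: 10.23
tool_pos: [0.4581, 0.2087, 0.1929]
tcp_rot: [-0.003, 0.155, 0.988, -0.003]
ft_force: [0.8, 0.6, 0.7]
gripper_width: 0.0854
time_s: 10.4
tool_pos: [0.4603, 0.2091, 0.1967]
tcp_rot: [0.001, 0.155, 0.988, -0.001]
ft_force: [0.8, -0.3, 0.1]
gripper_width: 0.0852
t 10.4 pos [0.4603 0.2091 0.1967] yAng 72.18 tilt [ 0.001 -0.003] j6 -1.07 F [ 0.8 -0.3  0.1] | rel [-4.17 -7.18 -0.3 ] spin -0.102 w 0.0852
```

View pics/wrist5.png

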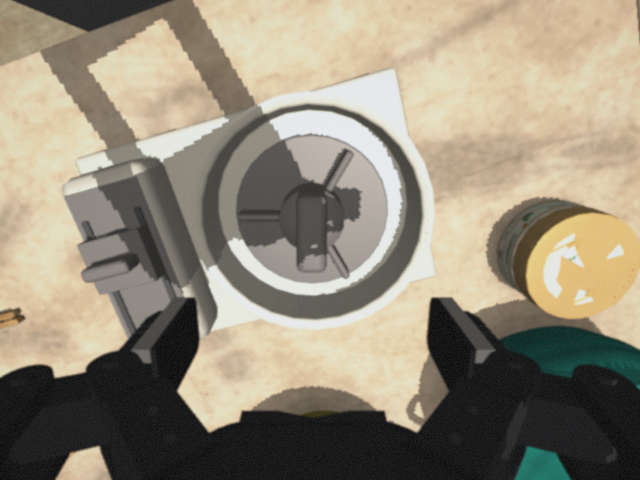

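View pics/scene5.png

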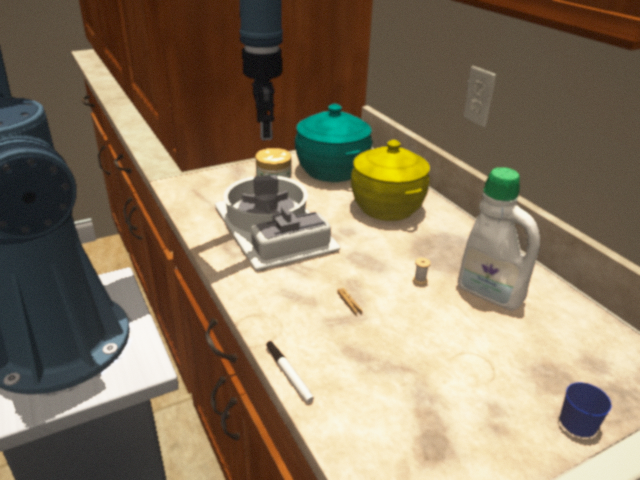

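The agitator sits home in the tub: its disc is flat, centred at about (313, 208), and its apparent size matches the home depth. The tab is still forward. Next I'll shut the gripper and move in front of the ridge.

```bash
python3 mv.py .402 .070 .17 87.5
```

```text
t 10.5 pos [0.4578 0.2086 0.1928] yAng 72.17 tilt [-0.006 -0.005] j6 -1.07 F [-0.3  0.2 -0.3] | rel [  1.06 -14.89   2.38] spin -0.268 w 0.0853
```

```bash
python3 -m creep '.2 -3.7 0 -.06; .5 -7.5 .3 -.12; .8 -11.2 .6 -.18; 1.1 -14.5 1.2 -.24; 1.1 -14.9 2 -.27' 0 30 && python3 -m creep '0 0 0 0; 0 0 0 0; 0 0 0 0' && python3 mv.py .402 .070 .10 87.5
python3 - <<'E'
from h import *
import pickle
for n in("wrist",):
    d=get_image(n);cv2.imwrite(f"pics/{n}6.png",d["frame"]);pickle.dump(d,open(n+"6.pkl","wb"))
o=get_obs();print(o["tool_pos"])
E
```

```text
time_s: 10.92
tool_pos: [0.3988, 0.067, 0.172]
tcp_rot: [-0.005, 0.02, 1.0, -0.003]
ft_force: [0.6, -0.5, 0.0]
gripper_width: 0.0256
time_s: 11.17
tool_pos: [0.3985, 0.0673, 0.1714]
tcp_rot: [-0.006, 0.021, 1.0, -0.003]
ft_force: [0.1, -0.2, -0.9]
gripper_width: 0.0002
t 11.1667 pos [0.3985 0.0673 0.1714] yAng 87.62 tilt [-0.012 -0.005] j6 -1.65 F [ 0.1 -0.2 -0.9] | rel [-0.42  0.32  7.14] spin 0.002 w 0.0002
[0.39889281 0.06755668 0.17177941]
```

View pics/wrist6.png

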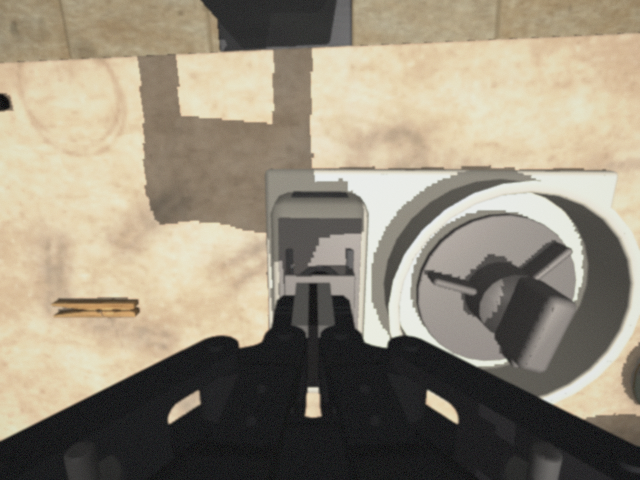

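```bash
python3 mv.py .400 .070 .0895 87.5; python3 -m creep '0 .2 2 0; -.1 .3 4 0; -.1 .3 6 0; -.1 .3 7.5 0; -.1 .3 8.1 0' && python3 -m creep '0 0 0 0; 0 0 0 0; 0 0 0 0' && python3 mv.py .420 .070 .089 87.5
```

```text
t 11.2167 pos [0.3989 0.0676 0.1718] yAng 87.67 tilt [-0.011 -0.005] j6 -1.65 F [ 0.3 -0.4 -0.7] | rel [-0.19  0.3   8.22] spin 0.003 w 0.0003
time_s: 11.63
tool_pos: [0.398, 0.0711, 0.0889]
tcp_rot: [-0.007, 0.02, 1.0, -0.003]
ft_force: [-0.1, 0.7, 0.8]
gripper_width: 0.0002
time_s: 11.88
tool_pos: [0.3988, 0.0714, 0.0897]
tcp_rot: [-0.006, 0.019, 1.0, -0.003]
ft_force: [-0.4, 0.3, 0.2]
gripper_width: 0.0002
t 11.8833 pos [0.3988 0.0714 0.0897] yAng 87.77 tilt [-0.013 -0.005] j6 -1.64 F [-0.4  0.3  0.2] | rel [-2.13 -0.05  0.05] spin 0.005 w 0.0002
```

```bash
python3 -m creep '-1 0 0 0; -2 0 0 0; -3 0 0 0; -4 0 0 0; -5 0 0 0' && python3 mv.py .481 .0685 .089 87.5
```

```text
time_s: 12.3
tool_pos: [0.45, 0.0692, 0.0892]
tcp_rot: [-0.006, 0.02, 1.0, -0.003]
ft_force: [-2.9, -0.8, 1.4]
gripper_width: -0.0004
t 12.3 pos [0.45   0.0692 0.0892] yAng 87.76 tilt [-0.013 -0.005] j6 -1.63 F [-2.9 -0.8  1.4] | rel [-3.1   0.05 -0.02] spin 0.005 w -0.0004
```

```bash
python3 -m creep '-.8 0 0 0; -1.6 0 0 0; -2.3 0 0 0; -2.9 0 0 0; -2.9 0 0 0' && python3 mv.py .481 .0685 .089 87.5;  python3 -m creep '-.3 0 0 0; -.3 0 0 0' && python3 mv.py .481 .0685 .089 87.5
```

```text
time_s: 12.72
tool_pos: [0.4752, 0.0684, 0.0878]
tcp_rot: [-0.012, 0.019, 1.0, -0.003]
ft_force: [-16.0, -0.4, 12.4]
gripper_width: 0.0002
t 12.7167 pos [0.4752 0.0684 0.0878] yAng 87.80 tilt [-0.024 -0.005] j6 -1.63 F [-16.   -0.4  12.4] | rel [-0.58  0.04 -0.14] spin 0.005 w 0.0002
time_s: 12.88
tool_pos: [0.475, 0.0685, 0.0868]
tcp_rot: [-0.016, 0.019, 1.0, -0.003]
ft_force: [-11.8, -0.7, 10.0]
gripper_width: 0.0001
t 12.8833 pos [0.475  0.0685 0.0868] yAng 87.83 tilt [-0.033 -0.005] j6 -1.63 F [-11.8  -0.7  10. ] | rel [-0.6   0.02 -0.24] spin 0.006 w 0.0001
```

```bash
python3 -m creep '.5 0 0 0; 1 0 -.5 0; 1 0 -3 0; 1.5 0 -6 0; 2 0 -9 0' && python3 -m creep '0 0 0 0; 0 0 0 0' && python3 mv.py .44 .07 .17 87.5
python3 - <<'E'
from h import *
import pickle
for n in("wrist","top"):
    d=get_image(n);cv2.imwrite(f"pics/{n}7.png",d["frame"]);pickle.dump(d,open(n+"7.pkl","wb"))
o=get_obs();print(o["tool_pos"])
E
```

```text
time_s: 13.3
tool_pos: [0.4577, 0.0697, 0.1784]
tcp_rot: [-0.017, 0.019, 1.0, -0.002]
ft_force: [0.1, -0.3, -0.4]
gripper_width: -0.0001
time_s: 13.47
tool_pos: [0.4595, 0.0696, 0.181]
tcp_rot: [-0.013, 0.019, 1.0, -0.003]
ft_force: [0.3, -0.5, -1.0]
gripper_width: -0.0
t 13.4667 pos [0.4595 0.0696 0.181 ] yAng 87.83 tilt [-0.027 -0.005] j6 -1.63 F [ 0.3 -0.5 -1. ] | rel [ 1.92 -0.03  1.15] spin 0.006 w -0.0000
[0.45752965 0.06971301 0.17817161]
```

View pics/wrist7.png

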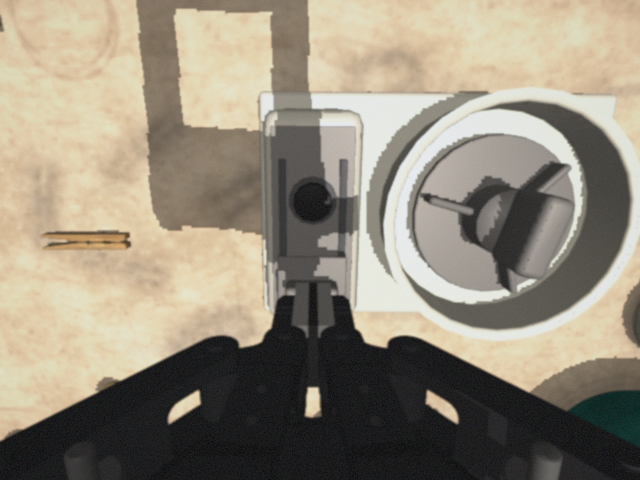

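View pics/top7.png

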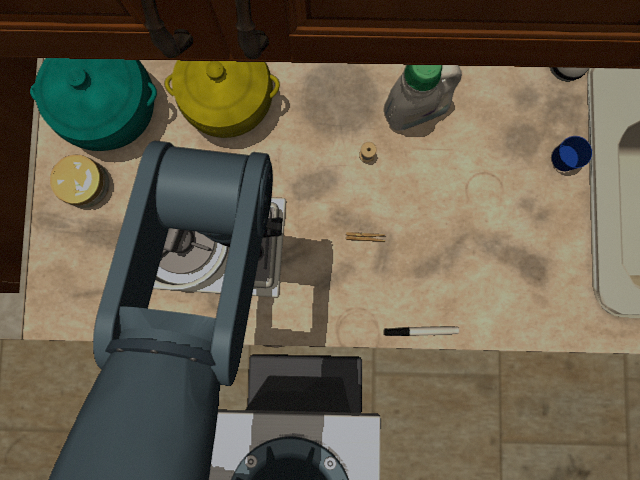

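The button is uncovered and centred near (313, 201). The plate's near edge is at about row 256. I'll measure both.

```bash
python3 - <<'E'
from h import *
import pickle
d=pickle.load(open("wrist7.pkl","rb"))
b=ray(d,312.5,201,.076);e=ray(d,313,256,.082);print(b,e,(e-b)*1e3)
g=d["frame"][175:230,285:340];m=(g.max(2)<45).astype(np.uint8)
c=max(cv2.findContours(m,0,1)[0],key=cv2.contourArea);(u,v),r=cv2.minEnclosingCircle(c);print(u+285,v+175,r,ray(d,u+285,v+175,.076))
E
python3 mv.py .44 .07 .10 87.5
```

```text
[0.43535462 0.06813948 0.076     ] [0.47112485 0.06711091 0.082     ] [35.77023802 -1.02856731  6.        ]
312.1621627807617 201.64864921569824 20.08474349975586 [0.43577443 0.06790175 0.076     ]
t 13.5667 pos [0.4575 0.0697 0.1782] yAng 87.82 tilt [-0.033 -0.004] j6 -1.63 F [-0.2  0.2 -0.4] | rel [1.5  0.01 7.87] spin 0.006 w 0.0005
```

```bash
python3 mv.py .436 .069 .085 87.5; python3 -m creep '1 0 2 0; 1.8 0 4 0; 1.8 0 6 0; 1.8 0 8 0; 1.8 0 9 0' && python3 -m creep '0 0 0 0; 0 0 0 0' && python3 mv.py .436 .069 .07 87.5
```

```text
t 13.5667 pos [0.4575 0.0697 0.1782] yAng 87.82 tilt [-0.033 -0.004] j6 -1.63 F [-0.2  0.2 -0.4] | rel [ 1.84 -0.1   9.38] spin 0.006 w 0.0005
time_s: 13.98
tool_pos: [0.4338, 0.0702, 0.0853]
tcp_rot: [-0.019, 0.019, 1.0, -0.002]
ft_force: [-1.5, -0.2, -0.2]
gripper_width: -0.0001
time_s: 14.15
tool_pos: [0.4324, 0.0704, 0.084]
tcp_rot: [-0.021, 0.019, 1.0, -0.002]
ft_force: [0.1, -0.1, 0.5]
gripper_width: 0.0
t 14.15 pos [0.4324 0.0704 0.084 ] yAng 87.81 tilt [-0.042 -0.003] j6 -1.63 F [ 0.1 -0.1  0.5] | rel [-0.42 -0.12  1.38] spin 0.005 w 0.0000
```

```bash
python3 -m creep '-.35 -.1 .3 0; -.4 -.1 .7 0; -.4 -.1 1.1 0; -.4 -.1 1.45 0; -.4 -.1 1.5 0' && python3 -m creep '0 0 .1 0; 0 0 .1 0; 0 0 .1 0' && python3 mv.py .436 .069 .07 87.5
```

```text
time_s: 14.57
tool_pos: [0.4376, 0.0689, 0.07]
tcp_rot: [-0.019, 0.019, 1.0, -0.002]
ft_force: [-0.5, -1.0, 11.5]
gripper_width: 0.0001
time_s: 14.82
tool_pos: [0.4377, 0.069, 0.07]
tcp_rot: [-0.019, 0.019, 1.0, -0.002]
ft_force: [-3.7, -0.6, 11.7]
gripper_width: 0.0002
t 14.8167 pos [0.4377 0.069  0.07  ] yAng 87.82 tilt [-0.039 -0.004] j6 -1.63 F [-3.7 -0.6 11.7] | rel [ 0.17 -0.    0.01] spin 0.006 w 0.0002
```

```bash
python3 -m creep '0 0 -1 0; 0 0 -3 0; 0 0 -6 0; 0 0 -9 0; 0 0 -12 0' && python3 -m creep '0 0 0 0; 0 0 0 0; 0 0 0 0; 0 0 0 0' && python3 - <<'E'
from h import *
import pickle
for n in("wrist","scene"):
    d=get_image(n);cv2.imwrite(f"pics/{n}8.png",d["frame"]);pickle.dump(d,open(n+"8.pkl","wb"))
o=get_obs();print(o["tool_pos"],o["ft_force"],o["joint_vel"].round(3))
d=pickle.load(open("wrist8.pkl","rb"));s=pickle.load(open("scene8.pkl","rb"));crop(s,205,150,345,270,5,"pics/s8.png")
E
```

```text
time_s: 15.23
tool_pos: [0.4418, 0.0695, 0.1909]
tcp_rot: [-0.02, 0.019, 1.0, -0.002]
ft_force: [0.9, 0.2, 0.2]
gripper_width: -0.0006
time_s: 15.57
tool_pos: [0.4407, 0.0696, 0.1895]
tcp_rot: [-0.021, 0.019, 1.0, -0.002]
ft_force: [-0.1, -1.0, 0.2]
gripper_width: 0.0002
[0.44074077 0.06958463 0.18947087] [-0.87612061 -0.25381582 -0.16499587] [ 0.001 -0.002 -0.007 -0.002  0.003  0.001]
```

View pics/wrist8.png

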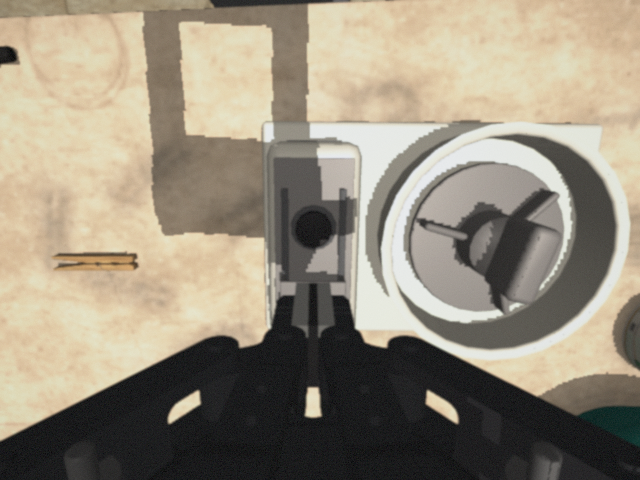

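View pics/s8.png

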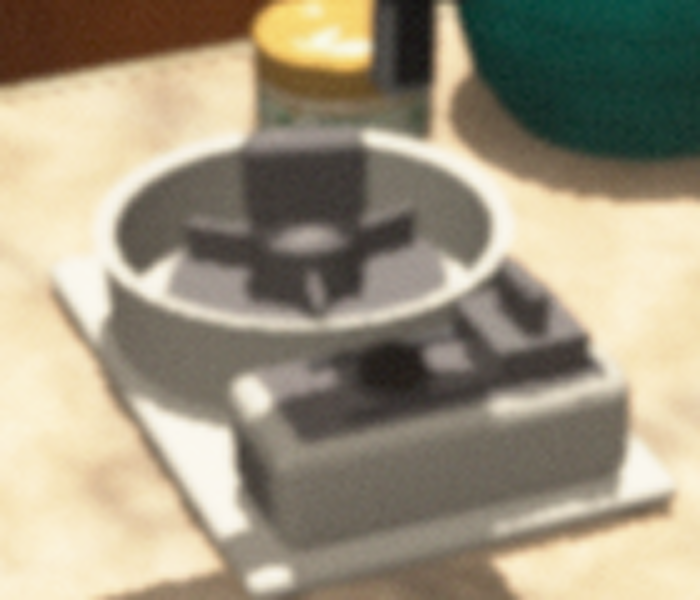

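```bash
python3 - <<'E'
from h import *
import pickle
s=pickle.load(open("scene8.pkl","rb"));print(proj(s,[.459,.2078,.104]),proj(s,[.459,.2078,.117]))
sign_off()
E
```

```text
[265.15788791 177.38857247] [264.99143042 171.84772279]
the job is handed in; nothing more can be done
```

The washer job is done and handed in at about 15.6 s of the 54 s allowed. No verdict was reported.

- **Agitator:** I picked it up by the bar grip and turned it about 25° to line up with the drive teeth. It meshed on the first try, and I pushed it down to a hard stop at about 22 N. That left the tool 71 mm above the worktop, the height expected for fully home. After release, the scene camera showed the top of the grip at about (265.6, 178). It should be at (265.2, 177.4) if home, and at row 172 if it were 13 mm too high.
- **Lock tab:** With the gripper shut, I slid the tab back to its stop. The wrist camera put the plate's near edge 35.8 mm from the button's centre, against 35 mm when fully back.
- **Power button:** I pressed it to its stop, with the tool down to 70 mm and 11.7 N (5 N is needed). The last pictures show the tool clear of everything and the button uncovered. Wrist force is near zero, so nothing is being touched. I did not measure that the button had sprung back up.
- **Other things on the worktop:** In the last top view, taken before the button press, the peg, spool and marker were where they started.

Two small disagreements came up:
- **Wrist camera:** its sideways readings were off by 1–2 mm, and I corrected for that when setting the agitator over the drive.
- **Tool tilt:** the tool tilted by up to 0.04 rad during the tab and button moves, with no visible effect.

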